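# Turn a glass coaster over with a spatula

### The arm

A 7-joint arm with a two-finger parallel gripper is mounted at the origin on the work surface; the furniture and walls round the work are solid. World frame = base frame: x ahead of the robot, y to its left, z up, the work surface at z = 0. Lengths are in m, angles in rad, forces in N, time in s.
With the tool pointing down it reaches from about 0.425 to 0.975 m from the base axis. Payload 16.7 kg.
Tool frame: the origin (TCP) lies midway between the tips of the shut fingers; the grasp point (between the pads) lies 19 mm behind it (r.grasp_offset is the distance from the TCP to the grasp point, in m); z points along the fingers, y is the line along which they close (so a half turn about z gives the same grasp; the last joint's range is limited). The gripper opens to 85 mm and grips with 20 to 120 N. Pads are 22 mm wide; open, the fingers measure 114 mm over their backs; the gripper's body (76 mm by 85 mm) begins 54 mm behind the grasp point. The pads swing forward as they close: fully open they stand 13 mm farther back than shut.
Start: joints at [0.953, 0.426, 0.074, 1.606, -0.034, 1.111, -0.067], TCP at [0.305, -0.602, 0.231] pointing down, gripper open.
Joint ranges: [-2.85, 2.85], [-0.5, 2.14], [-1.23, 1.37], [0.21, 2.46], [-1.02, 4.16], [0.16, 2.05], [-2.73, 2.73]. Speed limits (rad/s): [1.89, 1.89, 2.39, 2.39, 3.01, 3.01, 3.01].

### API

Orientations are given as a rotation vector (axis times angle).
In Python, from plant import telemetry, eyes, r gives the robot as it stands.
- The arm moves only by the tool servo_tool, never from a script. Its argument "rows" is a list of rows, each a list of 3 entries, a list of its own where there are three numbers: the shift along the tool's x, y, z in m, then the turn, a rotation vector about the tool's x, y, z in rad, then the closure, from -1 (fully open) to 1 (shut), so that 0 is half open. In form: [[[tx, ty, tz], [wx, wy, wz], grip], ...]. A call has exactly 8 rows; each row shifts and turns the commanded pose from where the row before left it, along the tool's axes as they then stand; what a row does not reach is not made up. A row lasts 1/12 s, in which the tool goes at most 41.7 mm and 7.16 degrees, less where a joint would pass 70% of its speed; a pose out of reach is approached as far as the arm can. A call with a gripper value outside its range is refused whole. The fingers move at their own pace and stop on an object; "force" is the grip in N (left out, the last holds). Time passes only in rows, so rows that do not move let the fingers close, or fill a call up. It gives the time, the measured TCP pose, the force, the opening and the grip force at its end, in the units of the state.
- telemetry.get_state(): the state, without advancing time (a new reading comes with each control period).
- eyes.capture(name): name is "scene" or "top" or "wrist"; returns (picture, depth): 480x640x3 uint8, red, green, blue; 480x640 float32, m along the optical axis (not along the pixel's ray), 0 where there is no reading.
- eyes.camera_info(name): a dict with "fx", "fy", "cx", "cy" (pixels), "R" (3x3) and "t" (3): a world point X has camera coordinates R X + t; the wrist camera has in their place "T_tool_cam" (4x4, takes a point from camera to tool coordinates, whose origin is the TCP and whose axes are the flange's). Camera axes: x right, y down, z forward; pixel columns grow to the right and rows downward; lengths in m; the calibration is good to about 2 mm. The wrist camera is an equidistant fisheye: a pixel r from the principal point sees the ray r / f radians off the axis. A picture is of the moment at which its call begins: read the wrist's pose just before it. camera_info takes no time and is no camera call.
- r.job_done(): hands the job in; it is judged then, once.
The state is a dict: "time": time; "joints": joint angles; "joint_velocities": joint speeds; "effort": joint torques, N m; "tcp_pos": TCP position; "tcp_rot": TCP orientation; "ft_force": force on the tool from outside, world axes, zero at the start; "torque": the same for the moment, N m; "gripper_width": finger opening in m; "gripper_force": force on a finger pad.
Only numpy, scipy, OpenCV 4.12 (cv2) and the standard library are available. Lean on these libraries where they do the work, as an engineer would, in place of code of your own. Each camera call takes 0.05 s, during which the arm holds its last target. There are 200 camera calls.

### The job

Take the spatula by its wooden handle, bring its blade down lightly on the soft board and slide it under the near edge of the white glass coaster, until the coaster sits against the black slab; then turn the wrist so that the blade's edge points well down and its heel rises, swinging the coaster up on its far edge, and tip it over on to the slab, where it must lie flat with its underside up. Be gentle: do not press hard on the board or against the slab, toss the coaster, or touch it with the fingers. Then stand the spatula on its foot on the bench, clear of the board, and leave the crucible, the jar and the tin alone.

Things in the scene. Friction and masses are not known exactly. Their poses are not given: they have to be found in the camera images.
- coaster: White glass coaster, 70 (x) x 74 (y) x 9 mm, 0.15 kg, with a grey rosette on its top face and a plain underside. Origin: middle of the underside; z points out of the top face (up at the start), x roughly as the slab's x. The underside is bevelled: it rises 3 mm over the outer 8 mm, so a thin blade kept on the board wedges in under the rim; the rim side is upright from 3 to 7 mm above the board.
- slab: Black graphite slab, 92 (x) x 135 (y) x 9 mm, fixed on the board. Origin: middle of its underside, on the board's top; z up, x points away from the coaster. The near face, 46 mm in -x from the origin, is the stop: the coaster lies on the -x side, 4 to 18 mm short of it, and up to 0.12 rad askew.
- board: Buff firebrick board, 230 (x) x 170 (y) x 30 mm, fixed to the bench, carrying slab and coaster. Origin: middle of its underside on the bench; axes as the slab's; slab origin at x +56 mm. The top is soft: press on it with less than 8 N.
- spatula: Standing spatula, 0.25 kg. Origin: middle of the underside of its steel foot (70 x 44 x 6 mm) on the bench; z up, x towards the blade. The wooden handle, 84 (x) x 18 (y) x 22 mm, has its middle 48 mm straight above the origin, on a 9 mm web; it may turn in the grip under load. A cranked neck leads down to the blade's pivot.
- blade_pivot (a point): Blade's pivot (axis y) at x 75, z 22 mm from the spatula's origin. Blade: aluminium, 85 long, 60 wide, 2.5 mm thick; when level its underside is at z 18, its front edge at x 160 mm from that origin. The pivot is stiff, but the blade was left up to 0.15 rad above or below level (edge up to 13 mm high or low); this is not measured and must be felt or seen.
- crucible: Bystander: small round grey-brown crucible, 58 mm across, 48 mm high; origin: middle of its underside.
- frit_jar: Bystander: glass jar with pink contents and black lid, 44 mm across, 65 mm high; origin: middle of its underside.
- tin: Bystander: flat brass-coloured tin box, 72 x 95 x 28 mm; origin: middle of its underside.
Mind the look-alikes: they are no part of the job. There is more than one size of the coaster; the one meant has the size given above.

How it is judged:
On the way:
1. blade and coaster are tipped up together, the blade's edge pointing down and the coaster's near edge raised (angle between coaster's own z axis and vertical between 0.5 and 2 rad and angle between spatula's own z axis and vertical above 0.35 rad and contact force between spatula and coaster above 0.05 N), for 0.05 s.
At the end, for the whole second after the job is handed in: The coaster lies at rest on the slab, underside up and flat (within 0.1 rad), its middle within 45 mm of the slab's middle; the spatula stands level (within 0.1 rad) and at rest on its foot on the bench, touching neither coaster, slab nor board (angle between coaster's own z axis and vertical above 3.04 rad and horizontal distance between coaster and slab below 0.045 m and z of coaster in the frame of slab between 0.014 and 0.022 m and linear speed of each of coaster, spatula below 0.02 m/s and angle between spatula's own z axis and vertical below 0.1 rad and height (world z) of spatula below 0.008 m and contact force between spatula and coaster below 0.05 N and contact force between spatula and slab below 0.05 N and contact force between spatula and board below 0.05 N).
It fails at once if the fingers touch the coaster (contact force between the fingers and coaster above 0.3 N).
It fails at once if the coaster, still lying, is pushed against the slab with more than 12 N (contact force between coaster and slab above 12 N and angle between coaster's own z axis and vertical below 0.6 rad).
It fails at once if the spatula presses on the soft board with more than 8 N (contact force between spatula and board above 8 N).
It fails at once if the coaster is lifted or tossed more than 110 mm above the bench (height (world z) of coaster above 0.11 m).
It fails at once if the crucible, the jar or the tin is moved by more than 15 mm (distance of any of crucible, frit_jar, tin from where it was at the start of the episode above 0.015 m).
It also fails if it takes over 69 s, if anything falls off the work surface, if the arm or the gripper's body presses on something with over 40 N, if the wrist force passes 120 N, or if a joint passes its speed limit or range.

## Working session

There is one attempt and no reset: what is moved stays moved. The work goes in short steps, Python scripts to look and compute and a tool call to move; the robot and the scene stay as the last step left them, time stands still between calls to the robot, and variables do not carry over. Pictures are saved under pics/ and viewed, at most 12 in all, crops included, and the job is handed in when it is done.

Besides the shell and the picture viewer there is one more tool, called after ">>>" as name(argument=value, ...) on one line, values as JSON. servo_tool: Moves the arm, as the interface text tells. Its arguments: {"type":"object","properties":{"rows":{"type":"array"},"force":{"type":"number"}},"required":["rows"]}

```bash
mkdir -p pics; ls
cat > h.py <<'E'
import numpy as np,cv2
from scipy.spatial.transform import Rotation as Ro
from plant import telemetry,eyes,r
def cap(n):
    im,d=eyes.capture(n); return im,d
def save(im,f): cv2.imwrite('pics/'+f,im[...,::-1])
def cloud(n,d):
    c=eyes.camera_info(n); v,u=np.mgrid[:480,:640]
    P=np.stack([(u-c['cx'])/c['fx']*d,(v-c['cy'])/c['fy']*d,d],-1)
    return (P-np.array(c['t']))@np.array(c['R'])
E
python3 - <<'E'
from h import *
s=telemetry.get_state(); print({k:np.round(v,4) for k,v in s.items()})
for n in('top','scene'):
    im,d=cap(n); save(im,n+'0.png'); np.savez(n+'0.npz',im=im,d=d); print(eyes.camera_info(n))
E
```

```text
pics
{'time': np.float64(0.0), 'joints': array([ 0.9525,  0.4267,  0.0739,  1.6066, -0.0341,  1.1108, -0.0671]), 'joint_velocities': array([-0.001 , -0.0017, -0.0003, -0.0006,  0.0005, -0.0023,  0.0002]), 'effort': array([ 3.00000e-04, -9.49817e+01,  3.76160e+00, -4.63514e+01,
        1.94000e-02,  1.00000e-02,  0.00000e+00]), 'tcp_pos': array([ 0.3048, -0.6018,  0.2306]), 'tcp_rot': array([-3.0545e+00, -7.2930e-01,  6.0000e-04]), 'ft_force': array([-1.1487,  0.4988, -0.2771]), 'torque': array([ 0.0041, -0.013 , -0.0175]), 'gripper_force': np.float64(0.0), 'gripper_width': np.float64(0.0857)}
{'fx': 569.6822497107052, 'fy': 569.6822497107052, 'cx': 323.4033386458958, 'cy': 237.17619456110387, 'R': array([[-0.00863235, -0.99995477,  0.00399145],
       [-0.99703781,  0.00830195, -0.07646364],
       [ 0.07642705, -0.00463969, -0.99706438]]), 't': array([-0.01111292,  0.58363061,  1.18457305])}
{'fx': 513.2423502867372, 'fy': 513.2423502867372, 'cx': 319.45682096116366, 'cy': 248.07965640644127, 'R': array([[-0.84655104, -0.53223679, -0.00867996],
       [-0.39899766,  0.64525202, -0.65149881],
       [ 0.35235239, -0.54806371, -0.7586    ]]), 't': array([0.48851701, 0.29201498, 0.94811041])}
```

View pics/top0.png

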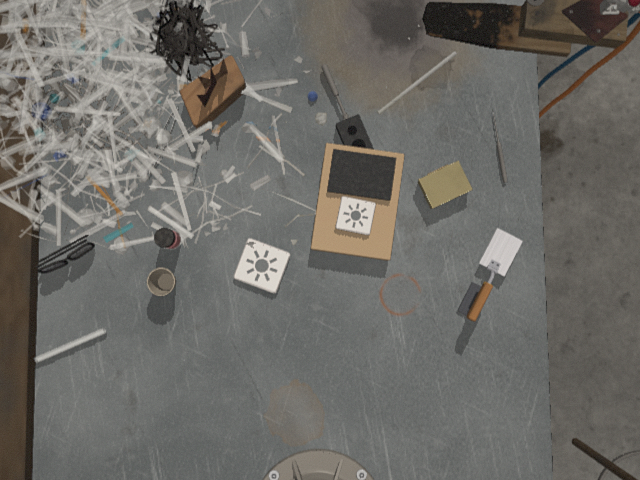

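View pics/scene0.png

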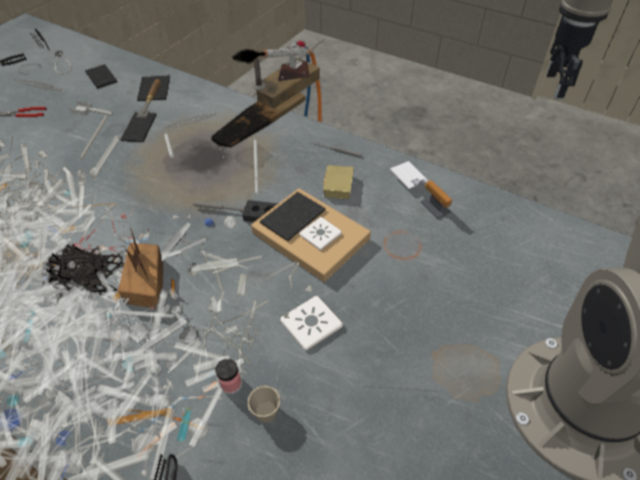

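The top view shows two white rosette tiles: one on the board at (355,215), about 38 px, and a larger one on the bench at (262,266), about 48 px. The one on the board fits. The spatula is at (490,280) with its blade at (500,252), the slab at (362,175), the tin at (445,184), the jar at (167,238) and the crucible at (161,282).

```bash
cat >> h.py <<'E'
def ray(n,uv,z):
    c=eyes.camera_info(n);R=np.array(c['R']);t=np.array(c['t']);uv=np.atleast_2d(uv).astype(float)
    d=np.c_[(uv[:,0]-c['cx'])/c['fx'],(uv[:,1]-c['cy'])/c['fy'],np.ones(len(uv))]@R
    o=-R.T@t
    return o+d*((z-o[2])/d[:,2])[:,None]
def rect(m,box,z,n='top'):
    x0,y0,x1,y1=box; k=np.zeros_like(m,np.uint8); k[y0:y1,x0:x1]=m[y0:y1,x0:x1]
    cs,_=cv2.findContours(k,cv2.RETR_EXTERNAL,cv2.CHAIN_APPROX_NONE); c=max(cs,key=cv2.contourArea)
    p=ray(n,c[:,0,:],z)[:,:2]*1000
    (cx,cy),(w,h),a=cv2.minAreaRect(p.astype(np.float32))
    return np.round([cx,cy,w,h,a],1)
E
python3 - <<'E'
from h import *
q=np.load('top0.npz');im,d=q['im'],q['d']
hsv=cv2.cvtColor(im,cv2.COLOR_RGB2HSV);H,S,V=[hsv[...,i].astype(int) for i in range(3)]
white=(V>200)&(S<40)
print('coaster',rect(white,(325,190,385,240),.039)); print('big',rect(white,(225,230,300,300),.01))
print('slab',rect(V<70,(322,140,402,202),.039))
print('board',rect((((S>60)&(H<25))|(V<70)|white),(305,143,410,262),.03))
print('blade',rect(white,(480,225,525,272+8),.02))
print('handle',rect((S>120)&(H<20),(460,270,500,325),.055))
P=cloud('top',d)
for nm,u,v in [('coaster',355,228),('slab',362,175),('board',340,245),('handle',481,300),('blade',505,245),('bladefar',513,240),('bladeL',492,232),('tin',445,184),('jar',167,238),('cruc',161,282)]: print(nm,np.round(P[v-1:v+2,u-1:u+2].mean((0,1))*1000,1))
a=cv2.resize(im[135:270,300:420],None,fx=3,fy=3,interpolation=cv2.INTER_CUBIC)
b=cv2.resize(im[220:330,440:540],None,fx=3.68,fy=3.68,interpolation=cv2.INTER_CUBIC)[:405]
save(np.hstack([a,b[:405]]),'crop.png')
E
```

```text
coaster [628.6 -83.4  69.6  65.4  78.1]
big [526.7 116.5  92.9  88.5  69.4]
slab [714.2 -96.8 131.9  90.8  81.1]
board [665.1 -89.5 169.5 242.5  81.4]
blade [ 549.9 -391.8   56.5   82.4   61.8]
handle [ 447.8 -333.3   19.9   81.7   61.8]
coaster [600.9 -82.2  39.3]
slab [712.9 -98.4  39.6]
board [566.1 -50.8  30.2]
handle [ 449.5 -336.3   58.4]
blade [ 563.7 -401.    21.4]
bladefar [ 574.1 -418.    22.6]
bladeL [ 593.3 -380.3    1.6]
tin [ 693.9 -275.    30.2]
jar [581.1 303.   66.4]
cruc [491.7 293.  141.5]
```

View pics/crop.png

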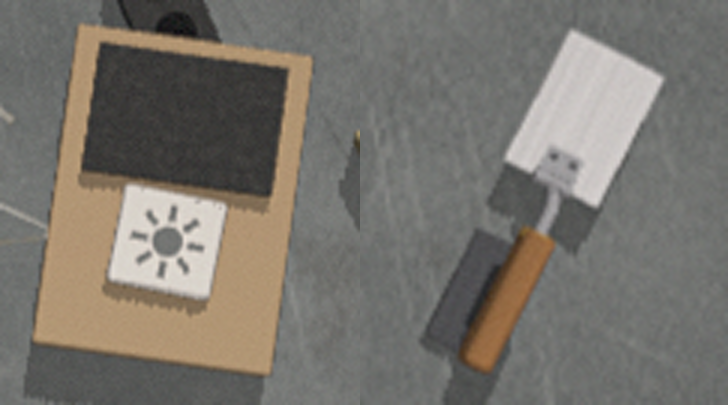

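The crop confirms it: the tile on the board at (167,240) is about 70 x 74 mm and the bench one about 95 mm. The spatula points to lower x/-y with its handle at (505,300) and blade at (585,118). I'll work out the blade tilt from depth and the first move.

```bash
cat >> h.py <<'E'
def row(p,rv,n,base=None,show=True):
    """constant row that repeated n times brings tool from base (or measured) to pose p(m),R"""
    if base is None:
        s=telemetry.get_state(); base=(np.array(s['tcp_pos']),Ro.from_rotvec(s['tcp_rot']))
    R=base[1].inv()*rv; d=base[1].inv().apply(np.array(p)-base[0])
    w=R.as_rotvec()/n; M=sum(Ro.from_rotvec(w*k).as_matrix() for k in range(n))
    t=np.linalg.solve(M,d)
    if show: print(n,'x',np.round(t,5).tolist(),np.round(w,5).tolist(),'mm/row %.1f deg %.2f'%(np.linalg.norm(t)*1e3,np.degrees(np.linalg.norm(w))))
    return t,w
def tool(yaw,pitch=0):
    """tool x along yaw(deg) when pitch=0, z down; pitch (rad) = spatula nose-down"""
    return Ro.from_euler('Z',yaw,degrees=True)*Ro.from_euler('y',pitch)*Ro.from_euler('x',np.pi)
E
python3 - <<'E'
from h import *
q=np.load('top0.npz');im,d=q['im'],q['d']
hsv=cv2.cvtColor(im,cv2.COLOR_RGB2HSV);k=((hsv[...,2]>190)&(hsv[...,1]<45)).astype(np.uint8)
m=np.zeros_like(k);m[225:280,480:525]=k[225:280,480:525];m=cv2.erode(m,np.ones((5,5)))
P=cloud('top',d)[m>0]*1000
a=np.radians(-28.9);ux=np.array([np.cos(a),np.sin(a)])
L=(P[:,:2]-[447.8,-333.3])@ux
A=np.c_[L,np.ones(len(L))];c=np.linalg.lstsq(A,P[:,2],rcond=None)[0]
print(len(L),'slope',c,'range',L.min(),L.max(),'std',np.std(P[:,2]-A@c),'z@75,160',c@[75,1],c@[160,1])
row([.4478,-.3333,.14],tool(-28.7),16)
print(tool(-28.7).as_matrix().round(2))
E
```

```text
597 slope [ -1.17520587 168.02699319] range -117.9635150474052 152.71137835876195 std 43.18285609494376 z@75,160 79.8865532111502 -20.00594543590597
16 x [0.00955, -0.01732, 0.00568] [-7e-05, 4e-05, 0.06061] mm/row 20.6 deg 3.47
[[ 0.88 -0.48 -0.  ]
 [-0.48 -0.88 -0.  ]
 [ 0.    0.   -1.  ]]
```

>>> servo_tool(rows=[[[0.00955, -0.01732, 0.00568], [0, 0, 0.0606], -1], [[0.00955, -0.01732, 0.00568], [0, 0, 0.0606], -1], [[0.00955, -0.01732, 0.00568], [0, 0, 0.0606], -1], [[0.00955, -0.01732, 0.00568], [0, 0, 0.0606], -1], [[0.00955, -0.01732, 0.00568], [0, 0, 0.0606], -1], [[0.00955, -0.01732, 0.00568], [0, 0, 0.0606], -1], [[0.00955, -0.01732, 0.00568], [0, 0, 0.0606], -1], [[0.00955, -0.01732, 0.00568], [0, 0, 0.0606], -1]])

```text
time: 0.77
tcp_pos: [0.3432, -0.4491, 0.1854]
tcp_rot: [-3.141, 0.03, 0.001]
ft_force: [1.2, -0.1, -0.9]
gripper_width: 0.0854
gripper_force: 0.0
```

>>> servo_tool(rows=[[[0.00955, -0.01732, 0.00568], [0, 0, 0.0606], -1], [[0.00955, -0.01732, 0.00568], [0, 0, 0.0606], -1], [[0.00955, -0.01732, 0.00568], [0, 0, 0.0606], -1], [[0.00955, -0.01732, 0.00568], [0, 0, 0.0606], -1], [[0.00955, -0.01732, 0.00568], [0, 0, 0.0606], -1], [[0.00955, -0.01732, 0.00568], [0, 0, 0.0606], -1], [[0.00955, -0.01732, 0.00568], [0, 0, 0.0606], -1], [[0.00955, -0.01732, 0.00568], [0, 0, 0.0606], -1]])

```text
time: 1.43
tcp_pos: [0.4484, -0.3327, 0.14]
tcp_rot: [-3.042, 0.783, 0.001]
ft_force: [-0.6, 0.0, 0.6]
gripper_width: 0.0854
gripper_force: 0.0
```

Run:
```python
from h import *
q=np.load('top0.npz');im,d=q['im'],q['d']
hsv=cv2.cvtColor(im,cv2.COLOR_RGB2HSV);k=((hsv[...,2]>190)&(hsv[...,1]<45)).astype(np.uint8)
m=np.zeros_like(k);m[225:280,480:525]=k[225:280,480:525];m=cv2.erode(m,np.ones((3,3)))
P=cloud('top',d)*1000
P=P[(m>0)&(d>0)];P=P[(P[:,2]>5)&(P[:,2]<50)]
a=np.radians(-28.9);ux=np.array([np.cos(a),np.sin(a)])
L=(P[:,:2]-[447.8,-333.3])@ux
for i in range(2):
    A=np.c_[L,np.ones(len(L))];c=np.linalg.lstsq(A,P[:,2],rcond=None)[0]; e=abs(P[:,2]-A@c); g=e<2.5*e.std()+1; P,L=P[g],L[g]
print(len(L),'slope',c[0],'range',L.min(),L.max(),'std',e.std(),'z@75,160',c@[75,1],c@[160,1])
s=telemetry.get_state();print(s['time'],np.round(s['joints'],4),np.round(s['tcp_pos'],4))
# wrist view
im,dd=cap('wrist');save(im,'w1.png');print(eyes.camera_info('wrist'))
row([.4478,-.3333,.031],tool(-28.7),8)
```

```text
698 slope 0.011947048348532713 range 78.80009105874787 156.31846593345645 std 1.0870770030167418 z@75,160 20.874770623683133 21.890269733308415
1.4333 [ 0.4184  0.3414  0.1272  1.9609 -0.057   0.8432 -1.4983] [ 0.4484 -0.3327  0.14  ]
{'fx': 371.64829954431775, 'fy': 371.64829954431775, 'cx': 323.390072607901, 'cy': 242.21184154687862, 'T_tool_cam': array([[-9.89519999e-05, -9.58099624e-01, -2.86435159e-01,
         7.24777662e-02],
       [ 9.99999861e-01, -2.43091569e-04,  4.67658911e-04,
         5.60331991e-04],
       [-5.17693799e-04, -2.86435073e-01,  9.58099515e-01,
        -1.42329495e-01],
       [ 0.00000000e+00,  0.00000000e+00,  0.00000000e+00,
         1.00000000e+00]])}
8 x [-0.00019, 0.00064, 0.01349] [-0.00021, 0.00011, -0.0005] mm/row 13.5 deg 0.03
```

View pics/w1.png

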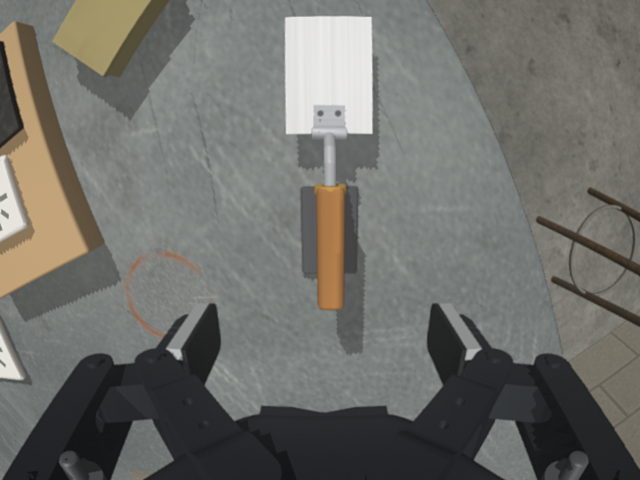

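The wrist view shows the handle aligned with the tool's x (columns 317–344, rows 185–310), with its axis about 3 mm towards +y. The blade is within about 0.01 rad of level. Next: descend and grip.

>>> servo_tool(rows=[[[0, 0.0007, 0.0135], [0, 0, 0], -1], [[0, 0.0007, 0.0135], [0, 0, 0], -1], [[0, 0.0007, 0.0135], [0, 0, 0], -1], [[0, 0.0007, 0.0135], [0, 0, 0], -1], [[0, 0, 0.0135], [0, 0, 0], -1], [[0, 0, 0.0135], [0, 0, 0], -1], [[0, 0, 0.0135], [0, 0, 0], -1], [[0, 0, 0.0135], [0, 0, 0], -1]], force=100)

```text
time: 2.15
tcp_pos: [0.4464, -0.3361, 0.0316]
tcp_rot: [-3.044, 0.778, 0.001]
ft_force: [-0.0, -0.4, 0.2]
gripper_width: 0.0856
gripper_force: 0.0
```

>>> servo_tool(rows=[[[0, 0, 0], [0, 0, 0], 0.2], [[0, 0, 0], [0, 0, 0], 0.5], [[0, 0, 0], [0, 0, 0], 0.8], [[0, 0, 0], [0, 0, 0], 1], [[0, 0, 0], [0, 0, 0], 1], [[0, 0, 0], [0, 0, 0], 1], [[0, 0, 0], [0, 0, 0], 1], [[0, 0, 0], [0, 0, 0], 1]], force=100)

```text
time: 2.82
tcp_pos: [0.4471, -0.3364, 0.0333]
tcp_rot: [3.043, -0.779, 0.002]
ft_force: [-1.9, 0.2, 8.5]
gripper_width: 0.0166
gripper_force: 98.0
```

Run:
```python
from h import *
s=telemetry.get_state();print({k:np.round(v,4).tolist() for k,v in s.items() if k not in('effort','joint_velocities')})
print(Ro.from_rotvec(s['tcp_rot']).as_matrix().round(3))
```

```text
{'time': 2.8167, 'joints': [0.4469, 0.4995, 0.1038, 2.0191, -0.085, 0.6259, -1.4647], 'tcp_pos': [0.4471, -0.3364, 0.0333], 'tcp_rot': [3.0433, -0.7786, 0.0018], 'ft_force': [-1.8554, 0.1828, 8.5234], 'torque': [0.3038, 0.28, 0.0322], 'gripper_force': 97.9872, 'gripper_width': 0.0166}
[[ 0.877 -0.48   0.001]
 [-0.48  -0.877 -0.001]
 [ 0.001 -0.    -1.   ]]
```

>>> servo_tool(rows=[[[0, 0, 0], [0, 0, 0], 0.2], [[0, 0, 0], [0, 0, 0], 0], [[0, 0, 0], [0, 0, 0], 0], [[0.004, 0, 0], [0, 0, 0], 0], [[0.006, 0, 0], [0, 0, 0], 0], [[0.006, 0, 0], [0, 0, 0], 0], [[0.006, 0, 0], [0, 0, 0], 0], [[0, 0, 0], [0, 0, 0], 0]], force=110)

```text
time: 3.48
tcp_pos: [0.4674, -0.3473, 0.0324]
tcp_rot: [3.043, -0.778, 0.001]
ft_force: [0.6, -0.4, 0.1]
gripper_width: 0.0427
gripper_force: 0.0
```

>>> servo_tool(rows=[[[0, 0, 0], [0, 0, 0], 0.5], [[0, 0, 0], [0, 0, 0], 0.7], [[0, 0, 0], [0, 0, 0], 0.8], [[0, 0, 0], [0, 0, 0], 0.9], [[0, 0, 0], [0, 0, 0], 1], [[0, 0, 0], [0, 0, 0], 1], [[0, 0, 0], [0, 0, 0], 1], [[0, 0, 0], [0, 0, 0], 1]], force=110)

```text
time: 4.15
tcp_pos: [0.4659, -0.3468, 0.0326]
tcp_rot: [3.044, -0.779, -0.0]
ft_force: [-1.8, -0.8, 5.0]
gripper_width: 0.0162
gripper_force: 108.1
```

>>> servo_tool(rows=[[[0, 0, -0.002], [0, 0, 0], 1], [[0, 0, -0.005], [0, 0, 0], 1], [[0, 0, -0.012], [0, 0, 0], 1], [[0, 0, -0.015], [0, 0, 0], 1], [[0, 0, -0.015], [0, 0, 0], 1], [[0, 0, -0.015], [0, 0, 0], 1], [[0, 0, -0.015], [0, 0, 0], 1], [[0, 0, -0.008], [0, 0, 0], 1]])

```text
time: 4.82
tcp_pos: [0.4666, -0.347, 0.122]
tcp_rot: [3.043, -0.778, 0.003]
ft_force: [0.3, 0.4, -2.2]
gripper_width: 0.0161
gripper_force: 107.6
```

Run:
```python
from h import *
s=telemetry.get_state();print({k:np.round(v,4).tolist() for k,v in s.items() if k not in('effort','joint_velocities')})
im,d=cap('wrist');save(im,'w2.png');np.savez('w2.npz',im=im,d=d);print(d[d>0].min())
ci=eyes.camera_info('wrist');T=np.array(ci['T_tool_cam'])
# blade points -> tool frame
v,u=np.mgrid[:480,:640]; x=(u-ci['cx'])/ci['fx'];y=(v-ci['cy'])/ci['fy'];rr=np.hypot(x,y)
k=np.tan(rr)/np.maximum(rr,1e-9); P=np.stack([x*k*d,y*k*d,d],-1)@T[:3,:3].T+T[:3,3]
hsv=cv2.cvtColor(im,cv2.COLOR_RGB2HSV)
m=((hsv[...,2]>190)&(hsv[...,1]<40)&(d>0)&(abs(P[...,1])<.05)&(P[...,0]>.03)&(P[...,0]<.2)&(P[...,2]<.06)).astype(np.uint8)
m=cv2.erode(m,np.ones((5,5)));Q=P[m>0]*1000
print(len(Q),Q.min(0),Q.max(0));A=np.c_[Q[:,:2],np.ones(len(Q))];c=np.linalg.lstsq(A,Q[:,2],rcond=None)[0];print('z=ax+by+c',c,'std',np.std(Q[:,2]-A@c))
cs,_=cv2.findContours(m,0,1);print(cv2.boundingRect(max(cs,key=cv2.contourArea)))
```

```text
{'time': 4.8167, 'joints': [0.4283, 0.3975, 0.1254, 1.9245, -0.0664, 0.8212, -1.4825], 'tcp_pos': [0.4666, -0.347, 0.122], 'tcp_rot': [3.0431, -0.7785, 0.0034], 'ft_force': [0.2754, 0.4057, -2.215], 'torque': [-0.0317, -0.0321, -0.0416], 'gripper_force': 107.5607, 'gripper_width': 0.0161}
0.050294854
20663 [ 34.32876976 -28.66148308 -18.7127952 ] [132.01088398  29.87127144  14.49631545]
z=ax+by+c [-8.04252340e-03 -2.07456392e-03  1.23023009e+01] std 1.2945091071640231
(253, 0, 142, 185)
```

Run:
```python
from h import *
row([.440,-.0545,.115],tool(-8.9),16)
```

```text
16 x [-0.00772, -0.01678, 0.00047] [3e-05, -0.00022, -0.0216] mm/row 18.5 deg 1.24
```

>>> servo_tool(rows=[[[-0.0077, -0.0168, 0.0004], [0, 0, -0.0216], 1], [[-0.0077, -0.0168, 0.0004], [0, 0, -0.0216], 1], [[-0.0077, -0.0168, 0.0004], [0, 0, -0.0216], 1], [[-0.0077, -0.0168, 0.0004], [0, 0, -0.0216], 1], [[-0.0077, -0.0168, 0.0004], [0, 0, -0.0216], 1], [[-0.0077, -0.0168, 0.0004], [0, 0, -0.0216], 1], [[-0.0077, -0.0168, 0.0004], [0, 0, -0.0216], 1], [[-0.0077, -0.0168, 0.0004], [0, 0, -0.0216], 1]])

```text
time: 5.53
tcp_pos: [0.4651, -0.197, 0.1162]
tcp_rot: [-3.1, 0.509, 0.0]
ft_force: [0.4, 0.2, -2.8]
gripper_width: 0.0158
gripper_force: 107.7
```

>>> servo_tool(rows=[[[-0.0077, -0.0168, 0.0004], [0, 0, -0.0216], 1], [[-0.0077, -0.0168, 0.0004], [0, 0, -0.0216], 1], [[-0.0077, -0.0168, 0.0004], [0, 0, -0.0216], 1], [[-0.0077, -0.0168, 0.0004], [0, 0, -0.0216], 1], [[-0.0077, -0.0168, 0.0004], [0, 0, -0.0216], 1], [[-0.0077, -0.0168, 0.0004], [0, 0, -0.0216], 1], [[-0.0077, -0.0168, 0.0004], [0, 0, -0.0216], 1], [[-0.0077, -0.0168, 0.0004], [0, 0, -0.0216], 1]])

```text
time: 6.2
tcp_pos: [0.4387, -0.052, 0.1131]
tcp_rot: [3.132, -0.24, 0.0]
ft_force: [0.3, 0.4, -2.1]
gripper_width: 0.0158
gripper_force: 107.7
```

```bash
cat >> h.py <<'E'
def wcloud(im,d,s):
    ci=eyes.camera_info('wrist');T=np.array(ci['T_tool_cam'])
    v,u=np.mgrid[:480,:640]; x=(u-ci['cx'])/ci['fx'];y=(v-ci['cy'])/ci['fy'];rr=np.hypot(x,y)
    k=np.tan(rr)/np.maximum(rr,1e-9); Pt=np.stack([x*k*d,y*k*d,d],-1)@T[:3,:3].T+T[:3,3]
    return Pt, Pt@Ro.from_rotvec(s['tcp_rot']).as_matrix().T+np.array(s['tcp_pos'])
E
python3 - <<'E'
from h import *
s=telemetry.get_state();print({k:np.round(v,4).tolist() for k,v in s.items() if k in('time','joints','tcp_pos','ft_force')},Ro.from_rotvec(s['tcp_rot']).as_matrix().round(3).tolist())
im,d=cap('wrist');save(im,'w3.png');np.savez('w3.npz',im=im,d=d)
im2,d2=cap('top');np.savez('t3.npz',im=im2,d=d2);save(im2[130:290,280:480],'t3.png')
Pt,P=wcloud(im,d,s);print([ (n,(P[v,u]*1000).round(1).tolist()) for n,u,v in [('a',320,20),('b',320,100),('c',250,100)]])
E
```

```text
{'time': 6.2, 'joints': [0.0345, 0.2105, -0.0695, 2.2181, 0.0222, 0.7134, -1.7741], 'tcp_pos': [0.4387, -0.052, 0.1131], 'ft_force': [0.2746, 0.392, -2.1269]} [[0.988, -0.152, 0.0], [-0.152, -0.988, -0.0], [0.0, 0.0, -1.0]]
[('a', [558.5, -69.5, 102.0]), ('b', [524.3, -64.3, 102.4]), ('c', [542.3, -17.9, 0.3])]
```

View pics/w3.png

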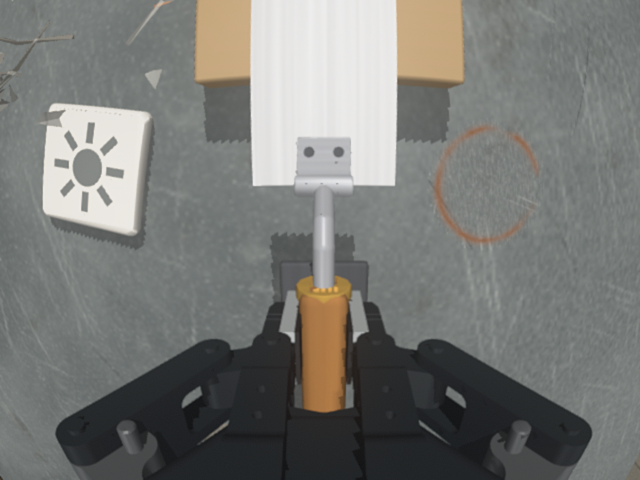

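The wrist view shows the board's near corners at (197,84) and (463,82), with the blade (columns 252–397) centred between them. I'll cross-check the board position against the top-camera estimate.

```bash
cat >> h.py <<'E'
def wray(uv,z,s):
    ci=eyes.camera_info('wrist');T=np.array(ci['T_tool_cam']);uv=np.atleast_2d(uv).astype(float)
    x=(uv[:,0]-ci['cx'])/ci['fx'];y=(uv[:,1]-ci['cy'])/ci['fy'];t=np.hypot(x,y);k=np.sin(t)/np.maximum(t,1e-9)
    D=np.c_[x*k,y*k,np.cos(t)]@T[:3,:3].T
    Rm=Ro.from_rotvec(s['tcp_rot']).as_matrix();o=Rm@T[:3,3]+np.array(s['tcp_pos']);D=D@Rm.T
    return o+D*((z-o[2])/D[:,2])[:,None]
E
python3 - <<'E'
from h import *
s=telemetry.get_state()
c=wray([[197,79],[463,80]],.03,s)*1000;print('board near corners wrist',c.round(1)) # top edge line of face
a=np.radians(-8.9);ux=np.array([np.cos(a),np.sin(a)]);uy=np.array([-ux[1],ux[0]])
O=np.array([714.2,-96.8]);print('in slab frame',((c[:,:2]-O)@ux).round(1),((c[:,:2]-O)@uy).round(1))
print('blade corners wrist',(wray([[252,186],[397,185]],.1026,s)*1000).round(1))
q=np.load('t3.npz');im=q['im']
E
```

```text
board near corners wrist [[ 558.7    9.6   30. ]
 [ 534.3 -153.3   30. ]]
in slab frame [-170.1 -169. ] [ 81.1 -83.7]
blade corners wrist [[493.4 -29.1 102.6]
 [484.8 -89.2 102.6]]
```

View pics/t3.png

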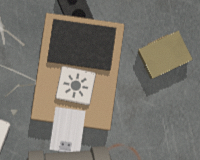

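```bash
cat >> h.py <<'E'
YAW=-8.7
a_=np.radians(YAW);UX=np.array([np.cos(a_),np.sin(a_)]);UY=np.array([-UX[1],UX[0]]);SO=np.array([714.2,-97.3])/1000
EX,EZ=.1376,.0139   # blade edge (underside) in tool frame
def goal(ex,ez,p,ey=0):
    """TCP pose for blade edge at slab x=ex (m), height ez, tool pitch p"""
    R=tool(YAW,p); e=R.apply([EX,0,EZ]); E_=np.r_[SO+UX*ex+UY*ey,ez]
    return E_-e,R
def st(verbose=True):
    s=telemetry.get_state();R=Ro.from_rotvec(s['tcp_rot']);e=np.array(s['tcp_pos'])+R.apply([EX,0,EZ])
    x=R.apply([1,0,0]);p=np.arcsin(-x[2]);yaw=np.degrees(np.arctan2(x[1],x[0]))
    print('t %.2f edge slab x %.1f y %.1f z %.1f pitch %.3f yaw %.2f'%(s['time'],(e[:2]-SO)@UX*1e3,(e[:2]-SO)@UY*1e3,e[2]*1e3,p,yaw),'tcp',np.round(s['tcp_pos'],4),'F',np.round(s['ft_force'],2),'q',np.round(s['joints'],2))
    return s
E
python3 - <<'E'
from h import *
st(); p,R=goal(-.138,.036,.05,-.001); print(p); row(p,R,8)
E
```

```text
t 6.30 edge slab x -142.1 y 4.7 z 99.1 pitch 0.000 yaw -8.60 tcp [ 0.4384 -0.0505  0.113 ] F [-0.53 -0.66 -1.44] q [ 0.03  0.21 -0.07  2.22  0.02  0.71 -1.77]
[ 0.44247653 -0.05673211  0.05675976]
8 x [0.00077, 0.00069, 0.00702] [-6e-05, -0.00621, 0.00022] mm/row 7.1 deg 0.36
```

>>> servo_tool(rows=[[[0.0008, 0.0006, 0.007], [0, -0.0062, 0], 1], [[0.0008, 0.0006, 0.007], [0, -0.0062, 0], 1], [[0.0008, 0.0006, 0.007], [0, -0.0062, 0], 1], [[0.0008, 0.0006, 0.007], [0, -0.0062, 0], 1], [[0.0008, 0.0006, 0.007], [0, -0.0062, 0], 1], [[0.0008, 0.0006, 0.007], [0, -0.0062, 0], 1], [[0.0008, 0.0006, 0.007], [0, -0.0062, 0], 1], [[0.0008, 0.0006, 0.007], [0, -0.0062, 0], 1]])

```text
time: 6.97
tcp_pos: [0.4436, -0.0594, 0.0561]
tcp_rot: [-3.127, 0.244, 0.079]
ft_force: [0.4, 0.9, -3.0]
gripper_width: 0.0165
gripper_force: 107.8
```

>>> servo_tool(rows=[[[0, 0, 0.0005], [0, 0, 0], 1], [[0, 0, 0.0005], [0, 0, 0], 1], [[0, 0, 0.0005], [0, 0, 0], 1], [[0, 0, 0.0005], [0, 0, 0], 1], [[0, 0, 0.0005], [0, 0, 0], 1], [[0, 0, 0.0005], [0, 0, 0], 1], [[0, 0, 0], [0, 0, 0], 1], [[0, 0, 0], [0, 0, 0], 1]])

```text
time: 7.63
tcp_pos: [0.4435, -0.0592, 0.054]
tcp_rot: [-3.127, 0.243, 0.077]
ft_force: [-0.7, 0.3, -3.2]
gripper_width: 0.0163
gripper_force: 107.8
```

Run:
```python
from h import *
st()
```

```text
t 7.63 edge slab x -136.6 y -3.7 z 33.4 pitch 0.049 yaw -8.89 tcp [ 0.4435 -0.0592  0.054 ] F [-0.74  0.26 -3.2 ] q [ 0.05  0.35 -0.06  2.21  0.02  0.63 -1.76]
```

>>> servo_tool(rows=[[[0, -0.001, 0.0005], [0, 0, 0], 1], [[0, -0.001, 0.0005], [0, 0, 0], 1], [[0, -0.0005, 0.0005], [0, 0, 0], 1], [[0, 0, 0.0005], [0, 0, 0], 1], [[0, 0, 0], [0, 0, 0], 1], [[0, 0, 0], [0, 0, 0], 1], [[0, 0, 0], [0, 0, 0], 1], [[0, 0, 0], [0, 0, 0], 1]])

```text
time: 8.3
tcp_pos: [0.4438, -0.0567, 0.0519]
tcp_rot: [-3.127, 0.243, 0.078]
ft_force: [0.1, 0.4, -3.0]
gripper_width: 0.016
gripper_force: 107.8
```

>>> servo_tool(rows=[[[0, 0, 0.0004], [0, 0, 0], 1], [[0, 0, 0.0004], [0, 0, 0], 1], [[0, 0, 0], [0, 0, 0], 1], [[0, 0, 0], [0, 0, 0], 1], [[0, 0, 0], [0, 0, 0], 1], [[0, 0, 0], [0, 0, 0], 1], [[0, 0, 0], [0, 0, 0], 1], [[0, 0, 0], [0, 0, 0], 1]])

```text
time: 8.97
tcp_pos: [0.4437, -0.0567, 0.0511]
tcp_rot: [-3.127, 0.243, 0.078]
ft_force: [-0.9, -0.9, -2.9]
gripper_width: 0.0158
gripper_force: 107.8
```

Run:
```python
from h import *
s=st();print(s['torque'])
```

```text
t 8.97 edge slab x -136.8 y -1.2 z 30.4 pitch 0.050 yaw -8.90 tcp [ 0.4437 -0.0567  0.0511] F [-0.95 -0.89 -2.91] q [ 0.04  0.35 -0.06  2.21  0.02  0.63 -1.76]
[ 0.0180992  -0.09002503  0.07336696]
```

>>> servo_tool(rows=[[[0, 0, 0.0003], [0, 0, 0], 1], [[0, 0, 0.0003], [0, 0, 0], 1], [[0, 0, 0], [0, 0, 0], 1], [[0, 0, 0], [0, 0, 0], 1], [[0, 0, 0], [0, 0, 0], 1], [[0, 0, 0], [0, 0, 0], 1], [[0, 0, 0], [0, 0, 0], 1], [[0, 0, 0], [0, 0, 0], 1]])

```text
time: 9.63
tcp_pos: [0.4437, -0.0567, 0.0505]
tcp_rot: [-3.127, 0.243, 0.078]
ft_force: [-0.2, 0.0, -2.6]
gripper_width: 0.0161
gripper_force: 107.8
```

Run:
```python
from h import *
s=st();print(s['torque'])
```

```text
t 9.63 edge slab x -136.7 y -1.2 z 29.8 pitch 0.050 yaw -8.90 tcp [ 0.4437 -0.0567  0.0505] F [-0.19  0.03 -2.62] q [ 0.04  0.35 -0.06  2.21  0.02  0.63 -1.76]
[-0.00069921 -0.08443158  0.04219052]
```

>>> servo_tool(rows=[[[0, 0, 0.0003], [0, 0, 0], 1], [[0, 0, 0.0003], [0, 0, 0], 1], [[0, 0, 0], [0, 0, 0], 1], [[0, 0, 0], [0, 0, 0], 1], [[0, 0, 0], [0, 0, 0], 1], [[0, 0, 0], [0, 0, 0], 1], [[0, 0, 0], [0, 0, 0], 1], [[0, 0, 0], [0, 0, 0], 1]])

```text
time: 10.3
tcp_pos: [0.4437, -0.0567, 0.0499]
tcp_rot: [-3.127, 0.243, 0.078]
ft_force: [-0.2, -0.6, -3.9]
gripper_width: 0.0161
gripper_force: 107.8
```

Run:
```python
from h import *
s=st();print(s['torque'])
```

```text
t 10.30 edge slab x -136.8 y -1.2 z 29.2 pitch 0.050 yaw -8.89 tcp [ 0.4437 -0.0567  0.0499] F [-0.22 -0.57 -3.85] q [ 0.04  0.36 -0.06  2.21  0.02  0.62 -1.76]
[-0.01429145 -0.09738771 -0.02436096]
```

>>> servo_tool(rows=[[[0, 0, 0.0003], [0, 0, 0], 1], [[0, 0, 0.0003], [0, 0, 0], 1], [[0, 0, 0], [0, 0, 0], 1], [[0, 0, 0], [0, 0, 0], 1], [[0, 0, 0], [0, 0, 0], 1], [[0, 0, 0], [0, 0, 0], 1], [[0, 0, 0], [0, 0, 0], 1], [[0, 0, 0], [0, 0, 0], 1]])

```text
time: 10.97
tcp_pos: [0.4437, -0.0567, 0.0494]
tcp_rot: [-3.127, 0.243, 0.078]
ft_force: [-0.8, 0.9, -0.2]
gripper_width: 0.0162
gripper_force: 107.9
```

Run:
```python
from h import *
s=st();print(s['torque'])
im,d=cap('top');P=cloud('top',d)*1000;hsv=cv2.cvtColor(im,cv2.COLOR_RGB2HSV)
m=((hsv[...,2]>180)&(hsv[...,1]<45)&(d>0));
X=(P[...,:2]-SO*1000)@UX;Y=(P[...,:2]-SO*1000)@UY
for lo,hi in [(-230,-200),(-200,-180),(-180,-160),(-160,-145),(-145,-138),(-120,-60)]:
    g=m&(X>lo)&(X<hi)&(abs(Y)<25)&(P[...,2]>5);print(lo,g.sum(),np.median(P[...,2][g]).round(2))
g=(X>-165)&(X<-130)&(abs(Y)>40)&(abs(Y)<70);print('board z',np.median(P[...,2][g]))
```

```text
t 10.97 edge slab x -136.8 y -1.2 z 28.6 pitch 0.050 yaw -8.90 tcp [ 0.4437 -0.0567  0.0494] F [-0.84  0.86 -0.25] q [ 0.04  0.36 -0.06  2.21  0.02  0.62 -1.76]
[ 0.02628399 -0.0875382  -0.03431668]
-230 0 nan
-200 170 33.96
-180 227 33.81
-160 167 33.59
-145 80 32.71
-120 482 39.36
board z 30.36962615730259
  return _methods._mean(a, axis=axis, dtype=dtype,
  ret = ret.dtype.type(ret / rcount)
```

>>> servo_tool(rows=[[[0.002, 0, -0.0003], [0, 0, 0], 1], [[0.002, 0, -0.0001], [0, 0, 0], 1], [[0.002, 0, -0.0001], [0, 0, 0], 1], [[0.002, 0, -0.0001], [0, 0, 0], 1], [[0.002, 0, -0.0001], [0, 0, 0], 1], [[0.002, 0, -0.0001], [0, 0, 0], 1], [[0.002, 0, -0.0001], [0, 0, 0], 1], [[0.002, 0, -0.0001], [0, 0, 0], 1]])

```text
time: 11.68
tcp_pos: [0.4596, -0.0592, 0.0495]
tcp_rot: [-3.127, 0.243, 0.078]
ft_force: [-1.4, 1.1, 0.1]
gripper_width: 0.0163
gripper_force: 107.9
```

```bash
cat >> h.py <<'E'
def look(nm):
    s=st();print('tq',np.round(s['torque'],3))
    im,d=cap('top');P=cloud('top',d)*1000;hsv=cv2.cvtColor(im,cv2.COLOR_RGB2HSV)
    X=(P[...,:2]-SO*1000)@UX;Y=(P[...,:2]-SO*1000)@UY
    m=(hsv[...,2]>150)&(hsv[...,1]<55)&(d>0)&(P[...,2]>5)
    prof=[]
    for lo in range(-220,30,8):
        g=m&(X>lo)&(X<lo+8)&(abs(Y)<25)
        if g.sum()>8: prof.append((lo+4,round(float(np.median(P[...,2][g])),1)))
    print(prof)
    g=m&(P[...,2]>37)&(X>-180)&(X<60)&(abs(Y)<60)
    if g.sum(): print('high white: X',np.percentile(X[g],[1,99]).round(1),'Y',np.percentile(Y[g],[1,99]).round(1),g.sum())
    save(cv2.resize(im[130:290,280:480],None,fx=3,fy=3,interpolation=cv2.INTER_CUBIC),nm)
E
python3 -c "
from h import *
look('a1.png')"
```

```text
t 11.68 edge slab x -120.7 y -1.3 z 28.8 pitch 0.050 yaw -8.90 tcp [ 0.4596 -0.0592  0.0495] F [-1.43  1.06  0.07] q [ 0.05  0.38 -0.06  2.18  0.02  0.64 -1.76]
tq [0.015 0.038 0.02 ]
[(-216, 434.1), (-208, 431.9), (-176, 35.4), (-168, 34.6), (-160, 33.8), (-152, 33.7), (-144, 33.9), (-136, 33.0), (-128, 33.3), (-120, 39.1), (-112, 39.2), (-104, 39.2), (-96, 40.0), (-88, 38.8), (-80, 39.3), (-72, 39.5), (-64, 39.3), (-56, 39.1), (-48, 31.7)]
high white: X [-165.5  -52.6] Y [-34.3  36.8] 856
```

>>> servo_tool(rows=[[[0.002, 0, -0.0003], [0, 0, 0], 1], [[0.002, 0, -0.0001], [0, 0, 0], 1], [[0.002, 0, -0.0001], [0, 0, 0], 1], [[0.002, 0, -0.0001], [0, 0, 0], 1], [[0.002, 0, -0.0001], [0, 0, 0], 1], [[0.002, 0, -0.0001], [0, 0, 0], 1], [[0.002, 0, -0.0001], [0, 0, 0], 1], [[0.002, 0, -0.0001], [0, 0, 0], 1]])

```text
time: 12.4
tcp_pos: [0.4756, -0.0616, 0.0498]
tcp_rot: [-3.127, 0.243, 0.077]
ft_force: [-1.7, 1.1, -1.4]
gripper_width: 0.0162
gripper_force: 107.9
```

```bash
python3 -c "
from h import *
look('a2.png')"
```

```text
t 12.40 edge slab x -104.5 y -1.3 z 29.1 pitch 0.049 yaw -8.89 tcp [ 0.4756 -0.0616  0.0498] F [-1.73  1.08 -1.37] q [ 0.05  0.4  -0.06  2.14  0.02  0.65 -1.75]
tq [ 0.073  0.116 -0.027]
[(-208, 436.5), (-200, 434.9), (-192, 432.3), (-152, 34.4), (-144, 34.3), (-136, 33.5), (-128, 33.7), (-120, 33.3), (-112, 41.7), (-104, 41.6), (-96, 41.3), (-88, 40.8), (-80, 40.6), (-72, 40.6), (-64, 39.8), (-56, 39.3), (-48, 39.3)]
high white: X [-137.9  -46.7] Y [-33.7  37.7] 931
```

>>> servo_tool(rows=[[[0.002, 0, -0.0001], [0, 0, 0], 1], [[0.002, 0, -0.0001], [0, 0, 0], 1], [[0.002, 0, -0.0001], [0, 0, 0], 1], [[0.002, 0, -0.0001], [0, 0, 0], 1], [[0.002, 0, -0.0001], [0, 0, 0], 1], [[0.002, 0, -0.0001], [0, 0, 0], 1], [[0.002, 0, -0.0001], [0, 0, 0], 1], [[0.002, 0, -0.0001], [0, 0, 0], 1]])

```text
time: 13.12
tcp_pos: [0.4913, -0.0641, 0.0497]
tcp_rot: [-3.127, 0.243, 0.078]
ft_force: [-1.8, 0.7, -0.9]
gripper_width: 0.0164
gripper_force: 108.0
```

```bash
python3 -c "
from h import *
look('a3.png')"
```

```text
t 13.12 edge slab x -88.6 y -1.4 z 29.0 pitch 0.050 yaw -8.90 tcp [ 0.4913 -0.0641  0.0497] F [-1.83  0.66 -0.92] q [ 0.05  0.41 -0.06  2.11  0.02  0.67 -1.75]
tq [ 0.049  0.288 -0.013]
[(-192, 436.7), (-184, 434.7), (-176, 432.7), (-128, 33.7), (-120, 32.8), (-112, 43.4), (-104, 42.7), (-96, 42.4), (-88, 41.9), (-80, 41.9), (-72, 40.8), (-64, 40.3), (-56, 39.4), (-48, 38.6)]
high white: X [-179.4  -46.7] Y [-33.8  37.8] 955
```

>>> servo_tool(rows=[[[0.002, 0, -0.0001], [0, 0, 0], 1], [[0.002, 0, -0.0001], [0, 0, 0], 1], [[0.002, 0, -0.0001], [0, 0, 0], 1], [[0.002, 0, -0.0001], [0, 0, 0], 1], [[0.002, 0, -0.0001], [0, 0, 0], 1], [[0.002, 0, -0.0001], [0, 0, 0], 1], [[0.002, 0, -0.0001], [0, 0, 0], 1], [[0.002, 0, -0.0001], [0, 0, 0], 1]])

```text
time: 13.83
tcp_pos: [0.5071, -0.0666, 0.0497]
tcp_rot: [-3.127, 0.243, 0.078]
ft_force: [-2.7, 0.1, -1.4]
gripper_width: 0.016
gripper_force: 108.0
```

```bash
python3 -c "
from h import *
look('a4.png')"
```

```text
t 13.83 edge slab x -72.7 y -1.4 z 29.0 pitch 0.050 yaw -8.90 tcp [ 0.5071 -0.0666  0.0497] F [-2.73  0.12 -1.44] q [ 0.05  0.43 -0.05  2.07  0.02  0.68 -1.74]
tq [0.133 0.57  0.048]
[(-176, 436.9), (-168, 434.7), (-160, 432.5), (-104, 45.1), (-96, 44.7), (-88, 43.5), (-80, 42.4), (-72, 41.4), (-64, 40.7), (-56, 40.6), (-48, 39.0)]
high white: X [-178.2  -47.4] Y [-33.7  37.7] 1168
```

>>> servo_tool(rows=[[[0.0018, 0, -0.0001], [0, 0, 0], 1], [[0.0018, 0, -0.0001], [0, 0, 0], 1], [[0.0018, 0, -0.0001], [0, 0, 0], 1], [[0.0018, 0, -0.0001], [0, 0, 0], 1], [[0.0018, 0, -0.0001], [0, 0, 0], 1], [[0.0018, 0, -0.0001], [0, 0, 0], 1], [[0.0018, 0, -0.0001], [0, 0, 0], 1], [[0, 0, 0], [0, 0, 0], 1]])

```text
time: 14.55
tcp_pos: [0.5201, -0.0686, 0.0499]
tcp_rot: [-3.127, 0.243, 0.077]
ft_force: [-0.0, -0.3, -2.3]
gripper_width: 0.0161
gripper_force: 107.9
```

```bash
python3 -c "
from h import *
look('a5.png')"
```

```text
t 14.55 edge slab x -59.5 y -1.5 z 29.3 pitch 0.049 yaw -8.90 tcp [ 0.5201 -0.0686  0.0499] F [-0.03 -0.33 -2.3 ] q [ 0.06  0.45 -0.05  2.05  0.02  0.7  -1.74]
tq [-0.048 -0.026 -0.009]
[(-168, 437.6), (-160, 436.5), (-152, 434.1), (-88, 41.3), (-80, 42.3), (-72, 42.1), (-64, 42.3), (-56, 41.3), (-48, 40.5)]
high white: X [-179.   -46.4] Y [-49.1  37.7] 992
```

View pics/a5.png

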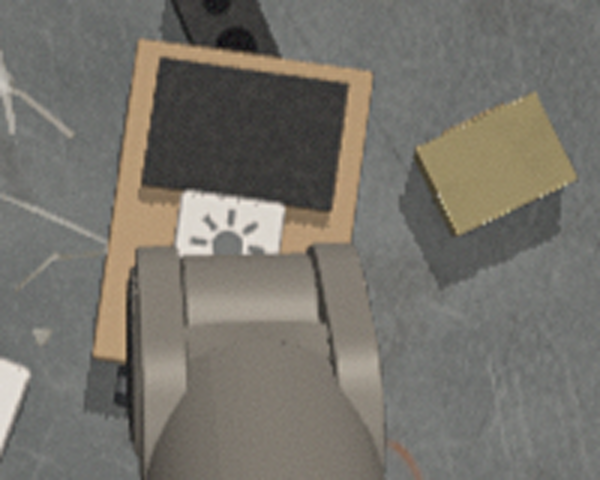

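The view shows the coaster (230,225) against the slab's near face, with the arm hiding the blade. Depth puts it flat on the blade, about 57 mm in. Now the tilt.

```bash
sed -i 's/EX,EZ=.1376,.0139/EX,EZ=.1376,.0127/' h.py
cat >> h.py <<'E'
def chain(W,ns,ey):
    b=None
    for w,n in zip(W,ns):
        p,R=goal(*w,ey); row(p,R,n,b); b=(p,R)
E
python3 - <<'E'
from h import *
st()
chain([(-.058,.0308,.32),(-.055,.0312,.60),(-.052,.0315,.85),(-.050,.032,1.1)],[8]*4,-.0015)
E
```

```text
t 14.60 edge slab x -59.4 y -1.4 z 30.5 pitch 0.049 yaw -8.89 tcp [ 0.5201 -0.0686  0.0499] F [ 0.46 -0.3  -2.96] q [ 0.06  0.45 -0.05  2.05  0.02  0.7  -1.74]
8 x [0.00068, 7e-05, -0.00472] [-0.0001, -0.03391, -0.00042] mm/row 4.8 deg 1.94
8 x [0.00085, -0.0, -0.00501] [0.0, -0.035, 0.0] mm/row 5.1 deg 2.01
8 x [0.00072, -0.0, -0.00457] [-0.0, -0.03125, -0.0] mm/row 4.6 deg 1.79
8 x [0.00056, 0.0, -0.00453] [0.0, -0.03125, 0.0] mm/row 4.6 deg 1.79
```

>>> servo_tool(rows=[[[0.0007, 0, -0.0047], [0, -0.034, 0], 1], [[0.0007, 0, -0.0047], [0, -0.034, 0], 1], [[0.0007, 0, -0.0047], [0, -0.034, 0], 1], [[0.0007, 0, -0.0047], [0, -0.034, 0], 1], [[0.0007, 0, -0.0047], [0, -0.034, 0], 1], [[0.0007, 0, -0.0047], [0, -0.034, 0], 1], [[0.0007, 0, -0.0047], [0, -0.034, 0], 1], [[0.0007, 0, -0.0047], [0, -0.034, 0], 1]])

```text
time: 15.27
tcp_pos: [0.5314, -0.0704, 0.0861]
tcp_rot: [-3.067, 0.238, 0.499]
ft_force: [-1.6, -0.2, -3.1]
gripper_width: 0.016
gripper_force: 107.8
```

Run:
```python
from h import *
st()
im,d=cap('scene');np.savez('s6.npz',im=im,d=d);save(cv2.resize(im[150:290,230:400],None,fx=4,fy=4,interpolation=cv2.INTER_CUBIC),'s6.png')
chain([(-.055,.0312,.60),(-.052,.0315,.85),(-.050,.032,1.1)],[8]*3,-.0015)
```

```text
t 15.27 edge slab x -58.3 y -1.4 z 30.4 pitch 0.323 yaw -8.89 tcp [ 0.5314 -0.0704  0.0861] F [-1.6  -0.18 -3.13] q [ 0.07  0.55 -0.05  1.8  -0.02  1.11 -1.69]
8 x [0.00076, 6e-05, -0.00493] [-0.00021, -0.03446, -0.00037] mm/row 5.0 deg 1.97
8 x [0.00072, -0.0, -0.00457] [-0.0, -0.03125, -0.0] mm/row 4.6 deg 1.79
8 x [0.00056, 0.0, -0.00453] [0.0, -0.03125, 0.0] mm/row 4.6 deg 1.79
```

View pics/s6.png

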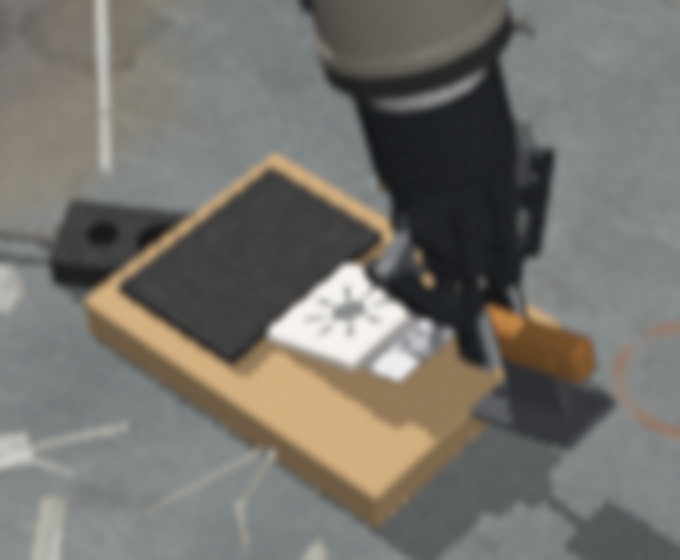

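The scene view shows the coaster (350,310) riding on the tilted blade, its far edge at the slab. Continuing.

>>> servo_tool(rows=[[[0.0008, 0, -0.0049], [0, -0.0345, 0], 1], [[0.0008, 0, -0.0049], [0, -0.0345, 0], 1], [[0.0008, 0, -0.0049], [0, -0.0345, 0], 1], [[0.0008, 0, -0.0049], [0, -0.0345, 0], 1], [[0.0008, 0, -0.0049], [0, -0.0345, 0], 1], [[0.0008, 0, -0.0049], [0, -0.0345, 0], 1], [[0.0008, 0, -0.0049], [0, -0.0345, 0], 1], [[0.0008, 0, -0.0049], [0, -0.0345, 0], 1]])

```text
time: 15.98
tcp_pos: [0.5536, -0.0738, 0.1183]
tcp_rot: [-2.95, 0.229, 0.909]
ft_force: [-0.6, -0.3, -2.7]
gripper_width: 0.0162
gripper_force: 107.8
```

Run:
```python
from h import *
st()
chain([(-.052,.0315,.85),(-.050,.032,1.1)],[8]*2,-.0015)
```

```text
t 15.98 edge slab x -55.7 y -1.4 z 30.4 pitch 0.598 yaw -8.89 tcp [ 0.5536 -0.0738  0.1183] F [-0.62 -0.33 -2.72] q [ 0.08  0.71 -0.04  1.53 -0.04  1.5  -1.67]
8 x [0.00073, 4e-05, -0.00474] [-0.00028, -0.03151, -0.00031] mm/row 4.8 deg 1.81
8 x [0.00056, 0.0, -0.00453] [0.0, -0.03125, 0.0] mm/row 4.6 deg 1.79
```

>>> servo_tool(rows=[[[0.0007, 0, -0.0047], [0, -0.0315, 0], 1], [[0.0007, 0, -0.0047], [0, -0.0315, 0], 1], [[0.0007, 0, -0.0047], [0, -0.0315, 0], 1], [[0.0007, 0, -0.0047], [0, -0.0315, 0], 1], [[0.0007, 0, -0.0047], [0, -0.0315, 0], 1], [[0.0007, 0, -0.0047], [0, -0.0315, 0], 1], [[0.0007, 0, -0.0047], [0, -0.0315, 0], 1], [[0.0007, 0, -0.0047], [0, -0.0315, 0], 1]])

```text
time: 16.65
tcp_pos: [0.5814, -0.0782, 0.1429]
tcp_rot: [-2.796, 0.217, 1.268]
ft_force: [-5.6, 1.5, -4.4]
gripper_width: 0.0159
gripper_force: 107.4
```

Run:
```python
from h import *
st()
im,d=cap('scene');np.savez('s7.npz',im=im,d=d);save(cv2.resize(im[150:290,230:400],None,fx=4,fy=4,interpolation=cv2.INTER_CUBIC),'s7.png')
chain([(-.051,.032,1.0)],[8],-.0015)
```

```text
t 16.65 edge slab x -53.1 y -1.5 z 31.0 pitch 0.851 yaw -8.90 tcp [ 0.5814 -0.0782  0.1429] F [-5.62  1.48 -4.41] q [ 0.08  0.88 -0.03  1.27 -0.06  1.84 -1.66]
8 x [0.00024, 3e-05, -0.00284] [-0.00032, -0.01819, -0.00027] mm/row 2.9 deg 1.04
```

View pics/s7.png

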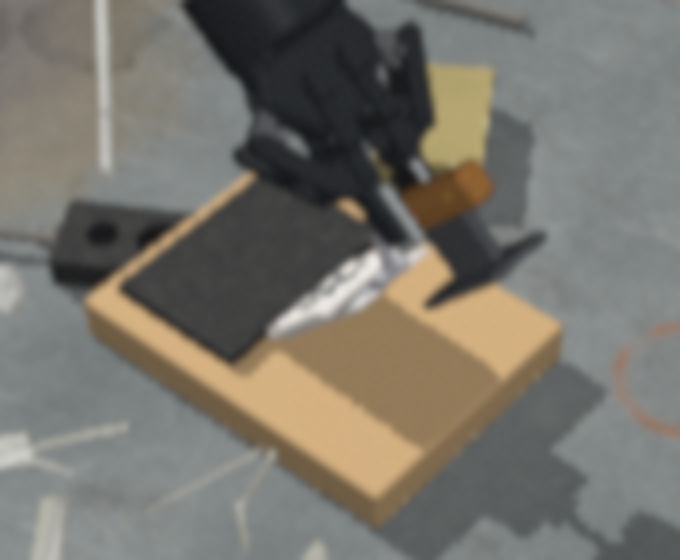

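The coaster (330,295) is tipped up with the blade by about 0.8 rad. Joint 6 is near its limit, so I'll draw the blade up-slope until its edge sits under the coaster's upper half, then push it over with an arc.

>>> servo_tool(rows=[[[-0.002, 0, 0], [0, 0, 0], 1], [[-0.003, 0, 0], [0, 0, 0], 1], [[-0.003, 0, 0], [0, 0, 0], 1], [[-0.003, 0, 0], [0, 0, 0], 1], [[-0.003, 0, 0], [0, 0, 0], 1], [[-0.003, 0, 0], [0, 0, 0], 1], [[-0.003, 0, 0], [0, 0, 0], 1], [[-0.002, 0, 0], [0, 0, 0], 1]])

```text
time: 17.37
tcp_pos: [0.5671, -0.076, 0.1604]
tcp_rot: [-2.798, 0.218, 1.264]
ft_force: [-0.4, 0.4, -3.7]
gripper_width: 0.0163
gripper_force: 107.7
```

Run:
```python
from h import *
st()
im,d=cap('scene');np.savez('s8.npz',im=im,d=d);save(cv2.resize(im[150:290,230:400],None,fx=4,fy=4,interpolation=cv2.INTER_CUBIC),'s8.png')
# coaster pose: white points in slab frame
P=cloud('scene',d)*1000;X=(P[...,:2]-SO*1000)@UX;Y=(P[...,:2]-SO*1000)@UY;Z=P[...,2]
hsv=cv2.cvtColor(im,cv2.COLOR_RGB2HSV);m=(hsv[...,2]>140)&(hsv[...,1]<45)&(d>0)&(X>-140)&(X<20)&(abs(Y)<45)&(Z>25)&(Z<110)
print(m.sum())
for lo in range(-120,0,8):
    g=m&(X>lo)&(X<lo+8)
    if g.sum()>6: print(lo+4,g.sum(),np.percentile(Z[g],[10,50,90]).round(1),np.median(Y[g]).round(0))
```

```text
t 17.37 edge slab x -67.2 y -1.5 z 48.7 pitch 0.849 yaw -8.89 tcp [ 0.5671 -0.076   0.1604] F [-0.36  0.42 -3.69] q [ 0.08  0.84 -0.03  1.31 -0.06  1.84 -1.67]
310
-116 16 [100.2 103.3 107.3] 17.0
-108 9 [ 92.1  97.5 102.3] 18.0
-100 21 [84.3 87.4 89.7] 9.0
-92 90 [82.4 88.  90.4] 8.0
-84 30 [79.2 81.7 85.5] 11.0
-76 30 [70.1 73.9 78.1] 14.0
-68 29 [59.9 64.2 68.5] 15.0
-60 29 [52.7 55.3 59. ] 10.0
-52 24 [43.4 45.5 49.7] 13.0
-44 27 [36.5 38.7 40.8] -8.0
```

>>> servo_tool(rows=[[[-0.002, 0, 0], [0, 0, 0], 1], [[-0.0025, 0, 0], [0, 0, 0], 1], [[-0.0025, 0, 0], [0, 0, 0], 1], [[-0.0025, 0, 0], [0, 0, 0], 1], [[-0.0025, 0, 0], [0, 0, 0], 1], [[-0.0025, 0, 0], [0, 0, 0], 1], [[-0.002, 0, 0], [0, 0, 0], 1], [[0, 0, 0], [0, 0, 0], 1]])

```text
time: 18.08
tcp_pos: [0.5564, -0.0743, 0.1727]
tcp_rot: [-2.797, 0.217, 1.265]
ft_force: [-1.2, 1.9, -2.9]
gripper_width: 0.0159
gripper_force: 107.8
```

```bash
cat >> h.py <<'E'
def cz():
    im,d=cap('scene');P=cloud('scene',d)*1000;X=(P[...,:2]-SO*1000)@UX;Y=(P[...,:2]-SO*1000)@UY;Z=P[...,2]
    hsv=cv2.cvtColor(im,cv2.COLOR_RGB2HSV);m=(hsv[...,2]>140)&(hsv[...,1]<45)&(d>0)&(X>-140)&(X<60)&(abs(Y)<48)&(Z>25)&(Z<120)
    print([(lo+4,int(g.sum()),float(np.median(Z[g]).round(1)),float(np.median(Y[g]).round(0))) for lo in range(-120,60,8) for g in [m&(X>lo)&(X<lo+8)] if g.sum()>6])
    return im
E
python3 - <<'E'
from h import *
st(); cz()
chain([(-.0685,.0665,.85),(-.059,.0715,.85),(-.0495,.074,.85),(-.042,.074,.85)],[8,8,8,8],-.0015)
E
```

```text
t 18.08 edge slab x -78.1 y -1.4 z 61.0 pitch 0.849 yaw -8.89 tcp [ 0.5564 -0.0743  0.1727] F [-1.19  1.94 -2.89] q [ 0.08  0.81 -0.03  1.34 -0.06  1.84 -1.67]
[(-116, 11, 104.9, 17.0), (-108, 20, 96.0, 9.0), (-100, 24, 88.5, 4.0), (-92, 63, 85.5, 2.0), (-84, 59, 86.3, 3.0), (-76, 14, 76.7, 25.0), (-68, 14, 64.5, 26.0), (-60, 15, 51.4, 35.0), (-52, 10, 41.2, 18.0), (-44, 10, 35.2, 2.0)]
8 x [0.00025, 4e-05, -0.00138] [-0.00033, -8e-05, -0.00027] mm/row 1.4 deg 0.02
8 x [0.00031, 0.0, -0.0013] [0.0, 0.0, 0.0] mm/row 1.3 deg 0.00
8 x [0.00055, 0.0, -0.0011] [0.0, 0.0, 0.0] mm/row 1.2 deg 0.00
8 x [0.00062, -0.0, -0.0007] [0.0, 0.0, 0.0] mm/row 0.9 deg 0.00
```

>>> servo_tool(rows=[[[0.0003, 0, -0.0014], [0, 0, 0], 1], [[0.0004, 0, -0.002], [0, 0, 0], 1], [[0.0006, 0, -0.0027], [0, 0, 0], 1], [[0.0006, 0, -0.0027], [0, 0, 0], 1], [[0.0006, 0, -0.0027], [0, 0, 0], 1], [[0.0006, 0, -0.0026], [0, 0, 0], 1], [[0.0006, 0, -0.0026], [0, 0, 0], 1], [[0.0006, 0, -0.0026], [0, 0, 0], 1]])

```text
time: 18.8
tcp_pos: [0.5739, -0.0771, 0.1818]
tcp_rot: [-2.797, 0.218, 1.265]
ft_force: [-0.3, 0.5, -2.4]
gripper_width: 0.0157
gripper_force: 107.9
```

Run:
```python
from h import *
st(); im=cz();save(cv2.resize(im[150:290,230:400],None,fx=4,fy=4,interpolation=cv2.INTER_CUBIC),'s9.png')
chain([(-.0495,.074,.85),(-.042,.074,.85)],[4,4],-.0015)
```

```text
t 18.80 edge slab x -60.4 y -1.5 z 70.1 pitch 0.849 yaw -8.89 tcp [ 0.5739 -0.0771  0.1818] F [-0.33  0.54 -2.37] q [ 0.08  0.83 -0.03  1.28 -0.06  1.88 -1.67]
[(-100, 12, 115.0, 20.0), (-92, 14, 106.2, 15.0), (-84, 22, 98.4, 7.0), (-76, 21, 90.9, -3.0), (-68, 16, 81.4, -6.0), (-60, 245, 87.4, 10.0), (-52, 54, 54.4, 27.0), (-12, 14, 38.8, -24.0)]
4 x [0.00104, 7e-05, -0.0026] [-0.00066, -0.00026, -0.00055] mm/row 2.8 deg 0.05
4 x [0.00124, -0.0, -0.00141] [0.0, 0.0, 0.0] mm/row 1.9 deg 0.00
```

View pics/s9.png

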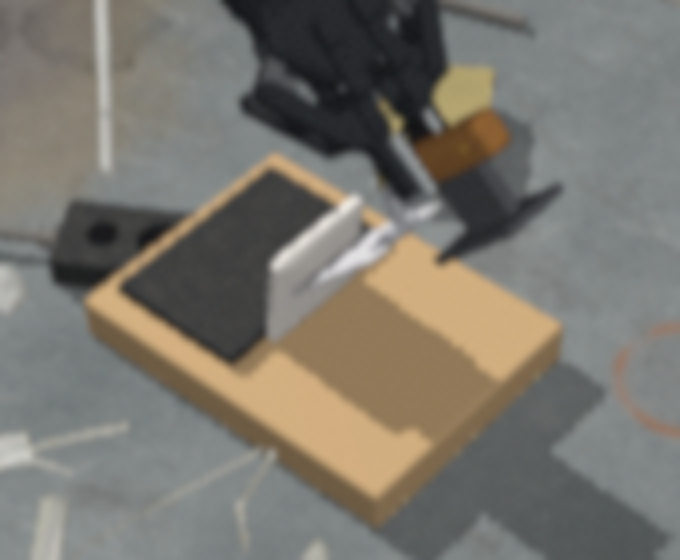

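The coaster stands nearly upright at (315,265), with the blade's edge against its underside. A small further push should tip it over.

>>> servo_tool(rows=[[[0.001, 0, -0.0026], [0, 0, 0], 1], [[0.001, 0, -0.0026], [0, 0, 0], 1], [[0.001, 0, -0.0024], [0, 0, 0], 1], [[0.0012, 0, -0.0018], [0, 0, 0], 1], [[0.0012, 0, -0.0016], [0, 0, 0], 1], [[0.0012, 0, -0.0014], [0, 0, 0], 1], [[0.0012, 0, -0.0014], [0, 0, 0], 1], [[0.0012, 0, -0.0014], [0, 0, 0], 1]])

```text
time: 19.52
tcp_pos: [0.5909, -0.0797, 0.1849]
tcp_rot: [-2.797, 0.218, 1.265]
ft_force: [0.4, 0.5, -2.1]
gripper_width: 0.0162
gripper_force: 107.9
```

Run:
```python
from h import *
st(); im=cz();save(cv2.resize(im[150:290,230:400],None,fx=4,fy=4,interpolation=cv2.INTER_CUBIC),'s10.png')
```

```text
t 19.52 edge slab x -43.2 y -1.5 z 73.2 pitch 0.850 yaw -8.89 tcp [ 0.5909 -0.0797  0.1849] F [ 0.36  0.46 -2.14] q [ 0.08  0.85 -0.02  1.22 -0.06  1.91 -1.67]
[(-76, 13, 112.8, 22.0), (-68, 37, 50.4, 2.0), (-60, 117, 45.7, 6.0), (-52, 101, 46.6, 5.0), (-44, 96, 46.7, -1.0), (-36, 67, 46.7, 13.0), (-28, 40, 46.4, 23.0), (-20, 70, 46.4, 9.0), (-12, 81, 46.6, 1.0), (-4, 76, 46.4, 4.0), (4, 38, 44.6, -1.0), (12, 29, 38.5, -4.0)]
```

The depth profile shows the coaster flat on the slab at top z ≈ 47 mm, its x span about -64 to +8 mm. Now withdraw.

Run:
```python
from h import *
w=[(np.array([.545,-.073,.235]),tool(-8.9,.85),8),(np.array([.50,-.16,.22]),tool(-14,.3),16),(np.array([.466,-.347,.10]),tool(-28.7,0),16)]
b=None
for p,R,n in w: row(p,R,n,b); b=(p,R)
```

```text
8 x [-0.00855, 6e-05, 0.00025] [0.0, -6e-05, 2e-05] mm/row 8.6 deg 0.00
16 x [-0.00088, 0.00588, 0.00177] [0.00306, 0.03435, 0.00473] mm/row 6.2 deg 1.99
16 x [0.00338, 0.01161, 0.00716] [0.00241, 0.01865, 0.01591] mm/row 14.1 deg 1.41
```

>>> servo_tool(rows=[[[-0.0085, 0, 0.0002], [0, 0, 0], 1], [[-0.0085, 0, 0.0002], [0, 0, 0], 1], [[-0.0085, 0, 0.0002], [0, 0, 0], 1], [[-0.0085, 0, 0.0002], [0, 0, 0], 1], [[-0.0085, 0, 0.0002], [0, 0, 0], 1], [[-0.0085, 0, 0.0002], [0, 0, 0], 1], [[-0.0085, 0, 0.0002], [0, 0, 0], 1], [[-0.0085, 0, 0.0002], [0, 0, 0], 1]])

```text
time: 20.23
tcp_pos: [0.5446, -0.0725, 0.2358]
tcp_rot: [-2.797, 0.218, 1.265]
ft_force: [-0.2, -0.6, -1.8]
gripper_width: 0.0161
gripper_force: 108.0
```

>>> servo_tool(rows=[[[-0.0009, 0.0059, 0.0018], [0.0031, 0.0343, 0.0047], 1], [[-0.0009, 0.0059, 0.0018], [0.0031, 0.0343, 0.0047], 1], [[-0.0009, 0.0059, 0.0018], [0.0031, 0.0343, 0.0047], 1], [[-0.0009, 0.0059, 0.0018], [0.0031, 0.0343, 0.0047], 1], [[-0.0009, 0.0059, 0.0018], [0.0031, 0.0343, 0.0047], 1], [[-0.0009, 0.0059, 0.0018], [0.0031, 0.0343, 0.0047], 1], [[-0.0009, 0.0059, 0.0018], [0.0031, 0.0343, 0.0047], 1], [[-0.0009, 0.0059, 0.0018], [0.0031, 0.0343, 0.0047], 1]])

```text
time: 20.9
tcp_pos: [0.5218, -0.1167, 0.2296]
tcp_rot: [-2.95, 0.299, 0.871]
ft_force: [-0.7, 0.3, -2.3]
gripper_width: 0.0164
gripper_force: 108.0
```

>>> servo_tool(rows=[[[-0.0009, 0.0059, 0.0018], [0.0031, 0.0343, 0.0047], 1], [[-0.0009, 0.0059, 0.0018], [0.0031, 0.0343, 0.0047], 1], [[-0.0009, 0.0059, 0.0018], [0.0031, 0.0343, 0.0047], 1], [[-0.0009, 0.0059, 0.0018], [0.0031, 0.0343, 0.0047], 1], [[-0.0009, 0.0059, 0.0018], [0.0031, 0.0343, 0.0047], 1], [[-0.0009, 0.0059, 0.0018], [0.0031, 0.0343, 0.0047], 1], [[-0.0009, 0.0059, 0.0018], [0.0031, 0.0343, 0.0047], 1], [[-0.0009, 0.0059, 0.0018], [0.0031, 0.0343, 0.0047], 1]])

```text
time: 21.57
tcp_pos: [0.499, -0.16, 0.2201]
tcp_rot: [-3.047, 0.374, 0.459]
ft_force: [0.8, 0.3, -2.6]
gripper_width: 0.016
gripper_force: 108.0
```

>>> servo_tool(rows=[[[0.0034, 0.0116, 0.0072], [0.0024, 0.0187, 0.0159], 1], [[0.0034, 0.0116, 0.0072], [0.0024, 0.0187, 0.0159], 1], [[0.0034, 0.0116, 0.0072], [0.0024, 0.0187, 0.0159], 1], [[0.0034, 0.0116, 0.0072], [0.0024, 0.0187, 0.0159], 1], [[0.0034, 0.0116, 0.0072], [0.0024, 0.0187, 0.0159], 1], [[0.0034, 0.0116, 0.0072], [0.0024, 0.0187, 0.0159], 1], [[0.0034, 0.0116, 0.0072], [0.0024, 0.0187, 0.0159], 1], [[0.0034, 0.0116, 0.0072], [0.0024, 0.0187, 0.0159], 1]])

```text
time: 22.23
tcp_pos: [0.4839, -0.253, 0.1579]
tcp_rot: [-3.06, 0.579, 0.232]
ft_force: [-0.4, -0.6, -2.2]
gripper_width: 0.0162
gripper_force: 108.0
```

>>> servo_tool(rows=[[[0.0034, 0.0116, 0.0072], [0.0024, 0.0187, 0.0159], 1], [[0.0034, 0.0116, 0.0072], [0.0024, 0.0187, 0.0159], 1], [[0.0034, 0.0116, 0.0072], [0.0024, 0.0187, 0.0159], 1], [[0.0034, 0.0116, 0.0072], [0.0024, 0.0187, 0.0159], 1], [[0.0034, 0.0116, 0.0072], [0.0024, 0.0187, 0.0159], 1], [[0.0034, 0.0116, 0.0072], [0.0024, 0.0187, 0.0159], 1], [[0.0034, 0.0116, 0.0072], [0.0024, 0.0187, 0.0159], 1], [[0.0034, 0.0116, 0.0072], [0.0024, 0.0187, 0.0159], 1]])

```text
time: 22.9
tcp_pos: [0.4654, -0.3469, 0.0989]
tcp_rot: [-3.043, 0.779, -0.002]
ft_force: [-0.2, 0.4, -3.0]
gripper_width: 0.0164
gripper_force: 108.0
```

Run:
```python
from h import *
s=st()
im,d=cap('wrist');Pt,P=wcloud(im,d,s);hsv=cv2.cvtColor(im,cv2.COLOR_RGB2HSV)
def fit(m):
    m=cv2.erode(m.astype(np.uint8),np.ones((5,5)));Q=Pt[m>0]*1000;A=np.c_[Q[:,:2],np.ones(len(Q))];c=np.linalg.lstsq(A,Q[:,2],rcond=None)[0];print(len(Q),c.round(4),Q[:,0].min().round(),Q[:,0].max().round())
fit((hsv[...,2]>190)&(hsv[...,1]<40)&(d>0)&(abs(Pt[...,1])<.05)&(Pt[...,0]>.05)&(Pt[...,0]<.2)&(Pt[...,2]<.06)&(Pt[...,2]>-.01))
fit((hsv[...,1]>110)&(hsv[...,0]<20)&(d>0)&(abs(Pt[...,1])<.006)&(abs(Pt[...,0])<.1)&(Pt[...,2]<.0)&(Pt[...,2]>-.06))
it,dt=cap('top');P=cloud('top',dt)*1000;X=(P[...,:2]-SO*1000)@UX;Y=(P[...,:2]-SO*1000)@UY
hs=cv2.cvtColor(it,cv2.COLOR_RGB2HSV);m=(hs[...,2]>170)&(hs[...,1]<45)&(abs(Y)<60)&(X>-120)&(X<60)&(P[...,2]>25)
mm=cv2.erode(m.astype(np.uint8),np.ones((3,3)))>0
A=np.c_[X[mm],Y[mm],np.ones(mm.sum())];c=np.linalg.lstsq(A,P[...,2][mm],rcond=None)[0]
print('coaster X',np.percentile(X[m],[1,99]),'Y',np.percentile(Y[m],[1,99]),'plane',c.round(3),'zmed',np.median(P[...,2][mm]))
save(cv2.resize(it[130:290,280:540],None,fx=3,fy=3,interpolation=cv2.INTER_CUBIC),'t11.png')
row([.466,-.347,.038],tool(-28.7,0),8)
```

```text
t 22.90 edge slab x -78.8 y -331.5 z 86.3 pitch -0.001 yaw -28.73 tcp [ 0.4654 -0.3469  0.0989] F [-0.22  0.42 -3.  ] q [ 0.45  0.43  0.1   1.94 -0.06  0.78 -1.49]
20899 [-1.24000e-02 -2.60000e-03  1.27751e+01] 52.0 132.0
2815 [ 6.1000e-03 -5.6000e-03 -2.6034e+01] -34.0 19.0
coaster X [-62.17089732   5.18983258] Y [-33.84367065  37.79721828] plane [-5.0000e-03  1.0000e-03  4.7556e+01] zmed 47.673995056363
8 x [0.00019, -0.00023, 0.00753] [-2e-05, 0.00014, -0.00036] mm/row 7.5 deg 0.02
```

View pics/t11.png

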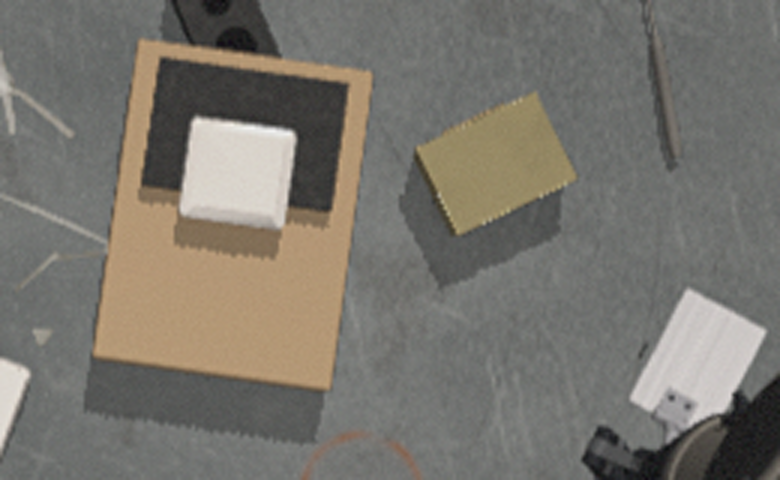

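The coaster lies flat with its plain underside up at (238,172), its centre about 28 mm from the slab's. The handle is still level in the grip, so I can set the spatula down.

>>> servo_tool(rows=[[[0, 0, 0.008], [0, 0, 0], 1], [[0, 0, 0.008], [0, 0, 0], 1], [[0, 0, 0.008], [0, 0, 0], 1], [[0, 0, 0.008], [0, 0, 0], 1], [[0, 0, 0.008], [0, 0, 0], 1], [[0, 0, 0.008], [0, 0, 0], 1], [[0, 0, 0.008], [0, 0, 0], 1], [[0, 0, 0.006], [0, 0, 0], 1]])

```text
time: 23.67
tcp_pos: [0.4658, -0.3464, 0.0357]
tcp_rot: [-3.043, 0.778, 0.001]
ft_force: [0.1, 0.5, -2.1]
gripper_width: 0.0159
gripper_force: 107.8
```

>>> servo_tool(rows=[[[0, 0, 0.001], [0, 0, 0], 1], [[0, 0, 0.001], [0, 0, 0], 1], [[0, 0, 0.001], [0, 0, 0], 1], [[0, 0, 0.0005], [0, 0, 0], 1], [[0, 0, 0.0005], [0, 0, 0], 1], [[0, 0, 0], [0, 0, 0], 1], [[0, 0, 0], [0, 0, 0], 1], [[0, 0, 0], [0, 0, 0], 1]])

```text
time: 24.33
tcp_pos: [0.4661, -0.3467, 0.033]
tcp_rot: [-3.043, 0.778, -0.001]
ft_force: [0.3, 0.1, -2.6]
gripper_width: 0.0162
gripper_force: 107.8
```

>>> servo_tool(rows=[[[0, 0, 0.0004], [0, 0, 0], 1], [[0, 0, 0.0004], [0, 0, 0], 1], [[0, 0, 0], [0, 0, 0], 1], [[0, 0, 0], [0, 0, 0], 1], [[0, 0, 0], [0, 0, 0], 1], [[0, 0, 0], [0, 0, 0], 1], [[0, 0, 0], [0, 0, 0], 1], [[0, 0, 0], [0, 0, 0], 1]])

```text
time: 25.0
tcp_pos: [0.4662, -0.3468, 0.0325]
tcp_rot: [-3.043, 0.778, -0.001]
ft_force: [-2.6, 1.7, 5.8]
gripper_width: 0.0165
gripper_force: 109.6
```

>>> servo_tool(rows=[[[0, 0, 0], [0, 0, 0], 0.6], [[0, 0, 0], [0, 0, 0], 0.4], [[0, 0, 0], [0, 0, 0], 0.2], [[0, 0, 0], [0, 0, 0], 0], [[0, 0, 0], [0, 0, 0], -0.2], [[0, 0, 0], [0, 0, 0], -0.4], [[0, 0, 0], [0, 0, 0], -0.4], [[0, 0, 0], [0, 0, 0], -0.4]])

```text
time: 25.67
tcp_pos: [0.4661, -0.3466, 0.032]
tcp_rot: [-3.043, 0.778, -0.001]
ft_force: [-0.5, 0.5, 0.5]
gripper_width: 0.0596
gripper_force: 0.0
```

>>> servo_tool(rows=[[[0, 0, -0.006], [0, 0, 0], -0.4], [[0, 0, -0.01], [0, 0, 0], -0.4], [[0, 0, -0.015], [0, 0, 0], -0.4], [[0, 0, -0.015], [0, 0, 0], -0.4], [[0, 0, -0.02], [0, 0, 0], -0.4], [[0, 0, -0.02], [0, 0, 0], -0.4], [[0, 0, -0.02], [0, 0, 0], -0.4], [[0, 0, -0.01], [0, 0, 0], -0.4]])

```text
time: 26.33
tcp_pos: [0.4668, -0.3473, 0.1514]
tcp_rot: [3.043, -0.778, 0.006]
ft_force: [0.9, -0.3, 0.6]
gripper_width: 0.0598
gripper_force: 0.0
```

Run:
```python
from h import *
s=st()
im,d=cap('wrist');Pt,P=wcloud(im,d,s);hsv=cv2.cvtColor(im,cv2.COLOR_RGB2HSV);P=P*1000
m=cv2.erode(((hsv[...,1]>110)&(hsv[...,0]<20)&(d>0)&(P[...,2]>45)).astype(np.uint8),np.ones((5,5)))>0
Q=P[m];A=np.c_[(Q[:,:2]-Q[:,:2].mean(0)),np.ones(len(Q))];print(len(Q),Q.mean(0).round(1),np.linalg.lstsq(A,Q[:,2],rcond=None)[0].round(3))
```

```text
t 26.33 edge slab x -77.4 y -331.6 z 139.2 pitch -0.004 yaw -28.69 tcp [ 0.4668 -0.3473  0.1514] F [ 0.88 -0.25  0.61] q [ 0.44  0.36  0.11  1.9  -0.05  0.88 -1.49]
1968 [ 448.4 -337.9   58.6] [-6.0000e-03 -6.0000e-03  5.8565e+01]
```

The spatula stands level on the bench with its handle top at 58.6 mm (59 nominal). Handing in.

```bash
python3 -c "
from h import *
print(r.job_done())"
```

```text
the job is handed in; nothing more can be done
None
```

I handed the job in after about 26 s of robot time; no verdict came back. By my last measurements the coaster lies flat, underside up, on the slab about 28 mm from its middle, and the spatula stands level on the bench clear of the board.

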